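Bring the gearbox parts caddy to the assembly pad

ROBOT

A 6-joint arm with a two-finger parallel gripper is mounted at the origin on the work surface. World frame = base frame: x ahead of the robot, y to its left, z up, the work surface at z = 0. Lengths are in mm, angles in rad, forces in N, time in s.
With the tool pointing down it reaches from about 375 to 925 mm from the base axis. Payload 5.7 kg.
Tool frame: the origin (TCP) lies at the very end of the fingers, on their centre line; the grasp point (between the pads) lies 19 mm behind it; z points along the fingers, y is the line along which they close (so a half turn about z gives the same grasp; the last joint's range is limited). The gripper opens to 85 mm and grips with 20 to 120 N. Pads are 22 mm wide; open, the fingers measure 114 mm over their backs; the gripper's body (76 mm by 85 mm) begins 54 mm behind the grasp point. The pads swing forward as they close: fully open they stand 13 mm farther back than shut.
Start: joints at [1.23, 0.359, 1.51, -0, 1.272, -0.115], TCP at [134.327, 584.739, 231.267] pointing down, gripper open.
Joint ranges: [-2.97, 2.97], [-1.01, 2.36], [0.21, 2.38], [-0.96, 4.11], [0.2, 2.71], [-2.98, 2.98]. Speed limits (rad/s): [2.39, 2.39, 3.14, 3.14, 3.14, 3.14].

INTERFACE

Orientations are given as a rotation vector (axis times angle).
In Python, from plant import ctrl gives the robot as it stands. The module is installed in compiled form; this text tells all that it offers.
- The arm moves only by the tool apply_moves, never from a script. Its arguments are lists of equal length, an entry for each row: "translation": the shift along the tool's x, y, z normalised to -1 to 1, where 1 is 0.06 m, a list of three; "turn": the turn about the tool's z normalised to -1 to 1, where 1 is 0.1 rad. A call has 1 to 8 rows; each row shifts and turns the commanded pose from where the row before left it, along the tool's axes as they then stand; what a row does not reach is not made up. A row lasts 1/8 s, in which the tool goes at most 62.5 mm and 10.7 degrees, less where a joint would pass 70% of its speed; a pose out of reach is approached as far as the arm can. A call with a number of a shift or a turn outside -1 to 1 is refused whole. A call with a gripper value outside its range is refused whole. "hand" is the opening, from -1 (shut) to 1 (fully open), set as the call begins (left out, the last holds). The fingers move at their own pace and stop on an object; "grip_force" is the grip in N (left out, the last holds). Time passes only in rows, so rows that do not move let the fingers close. It gives the time, the measured TCP pose, the force, the opening and the grip force at its end, in the units of the state.
- ctrl.observe(): the state, without advancing time (a new reading comes with each control period).
- ctrl.capture(name): name is "scene" or "top" or "wrist"; returns (picture, depth): 384x512x3 uint8, red, green, blue; 384x512 float32, mm along the optical axis (not along the pixel's ray), 0 where there is no reading.
- ctrl.camera_params(name): a dict with "fx", "fy", "cx", "cy" (pixels), "R" (3x3) and "t" (3): a world point X has camera coordinates R X + t. Camera axes: x right, y down, z forward; pixel columns grow to the right and rows downward; lengths in mm; the calibration is good to about 2 mm. A picture is of the moment at which its call begins: read the wrist's pose just before it. camera_params takes no time and is no camera call; for the wrist camera it gives the pose at the moment of the call.
- ctrl.finish_job(): hands the job in; it is judged then, once.
The state is a dict: "time": time; "joint_pos": joint angles; "joint_velocities": joint speeds; "tau": joint torques, N m; "position": TCP position; "ee_rot": TCP orientation; "force": force on the tool from outside, world axes, zero at the start; "torque": the same for the moment, N m; "gripper_width": opening from 0.0 (shut) to 1.0 (fully open); "grip_force": force on a finger pad.
Only numpy, scipy, OpenCV 4.12 (cv2) and the standard library are available. Lean on these libraries where they do the work, as an engineer would, in place of code of your own. Each camera call takes 0.05 s, during which the arm holds its last target. There are 200 camera calls.

TASK

On this model-car repair bench, take the blue parts caddy with the white gear in it by its handle, lift it clear and carry it level, with the gear staying inside, to the green assembly pad. Set it down gently, do not drop it, in the middle of the pad and squared up with it (long sides parallel, either way round), and let go. Leave the red caddy where it is.

Things in the scene. Friction and masses are not known exactly. Their poses are not given: they have to be found in the camera images.
- caddy: Loose blue plastic caddy, 0.2 to 0.33 kg: open tray 130 (x) by 96 (y) by 30 mm high, walls and floor 4 mm. Over its middle, along x, a fixed straight handle bar runs the full 130 mm between two end posts 8 mm thick; the bar is 14 mm wide (y), its underside 61 and its top 77 mm above the tray's underside, with open air below. Origin: centre of the underside; z up. Starts flat on the table.
- gear: Loose white plastic gear, 50 mm across the teeth, 14 mm thick, 35 g, lying flat anywhere on the floor of the blue caddy. Origin: centre of its underside. It must stay in the tray.
- red_caddy: Loose red caddy of the same shape and size, holding a small motor: a bystander to be left where it is. Origin: centre of the underside, x along its handle bar.
- pad: Green flat assembly pad fixed to the table, 170 (its x) by 136 (its y) by 4 mm thick, with a thin white outline a little larger than a caddy. Origin: centre of its underside, on the work surface; its top is 4 mm above; x along its long side.
Things that resemble listed ones, but are neither listed nor needed, are in the scene too. Several things have the shape of the pad; the one meant has the colours described above. Several things have the shape of the caddy; the one meant has the colours described above.

How it is judged:
By the outcome, as a careful person would: the job done as asked, in the order asked, and still so for the second after the job is handed in, with the robot touching nothing.
It also fails if it takes over 45 s, if anything falls off the work surface, if the arm or the gripper's body presses on something with over 40 N, if the wrist force passes 120 N, or if a joint passes its speed limit or range.

## Working session

There is one attempt and no reset: what is moved stays moved. The work goes in short steps, Python scripts to look and compute and a tool call to move; the robot and the scene stay as the last step left them, time stands still between calls to the robot, and variables do not carry over. Pictures are saved under pics/ and viewed, at most 10 in all, crops included, and the job is handed in when it is done.

Besides the shell and the picture viewer there is one more tool, called after "Request:" in YAML: its name, and indented under it one key for each argument. apply_moves: Moves the arm, as the interface text tells. Its arguments: {"type":"object","properties":{"translation":{"type":"array"},"turn":{"type":"array"},"hand":{"type":"number"},"grip_force":{"type":"number"}},"required":["translation","turn"]}

```bash
mkdir -p pics; python3 - <<'E'
from plant import ctrl
import numpy as np,cv2
s=ctrl.observe();print(s)
for n in("top","scene"):
    P=ctrl.camera_params(n);im,d=ctrl.capture(n)
    np.savez(f"{n}.npz",im=im,d=d,**{k:np.array(v) for k,v in P.items()})
    cv2.imwrite(f"pics/{n}0.png",im[:,:,::-1]);print(n,P)
E
```

```text
{'time': 0.0, 'joint_pos': array([ 1.22990538e+00,  3.59531212e-01,  1.51148089e+00,  1.59104372e-05,
        1.27250216e+00, -1.15112264e-01]), 'joint_velocities': array([ 1.75670807e-03,  1.07488795e-03,  1.16940606e-03,  1.25241183e-03,
        5.53549299e-04, -9.69006664e-05]), 'tau': array([-3.14366662e-04, -5.27617371e+01, -2.78623384e+01, -1.61365347e-05,
        1.31077878e-02, -3.13637338e-05]), 'position': array([134.08958334, 584.0970524 , 230.41955434]), 'ee_rot': array([-3.53856088e-01, -3.12114718e+00,  2.93452205e-03]), 'force': array([ 0.01551772, -1.04662038,  0.31808493]), 'torque': array([ 0.01805252, -0.00704551,  0.04876941]), 'grip_force': 0.0, 'gripper_width': 0.9956684688938047}
top {'fx': 380.75639685375444, 'fy': 380.75639685375444, 'cx': 255.84893611787703, 'cy': 190.87874280740806, 'R': array([[ 0.06034813, -0.99817428,  0.00249349],
       [-0.96945831, -0.05920655, -0.23800247],
       [ 0.23771558,  0.01194567, -0.97126135]]), 't': array([ -9.86083421, 439.0306082 , 910.89183785])}
scene {'fx': 359.3457648109501, 'fy': 359.3457648109501, 'cx': 249.72340470830588, 'cy': 188.21381884941553, 'R': array([[-0.67961021,  0.73355433,  0.00529179],
       [ 0.6351303 ,  0.5920031 , -0.49612683],
       [-0.36706874, -0.33381188, -0.86823394]]), 't': array([ 278.88225432, -272.00992695, 1134.82468702])}
```

View pics/top0.png

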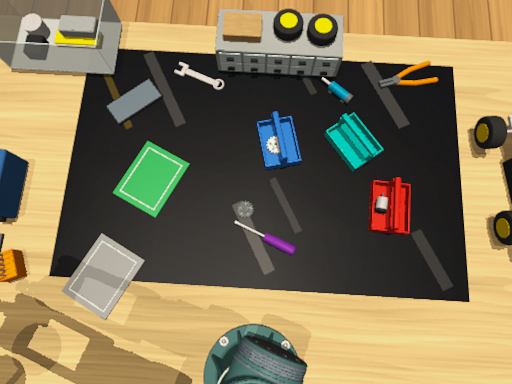

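View pics/scene0.png

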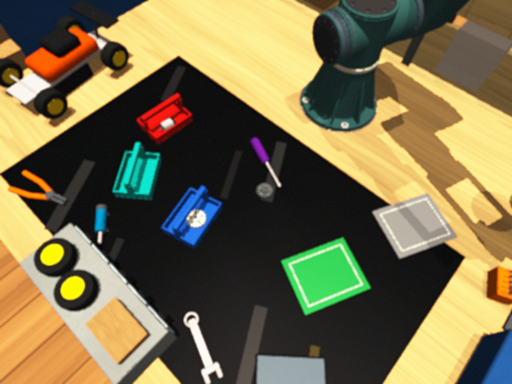

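Top view: the blue caddy with the white gear is at about (279,140), the green pad at (151,178), the red caddy at (390,205) and a teal lookalike at (354,140). Next I measure the blue caddy and the pad.

```bash
cat >h.py <<'E'
import numpy as np,cv2
def world(im,d,P):
    v,u=np.mgrid[:d.shape[0],:d.shape[1]]
    c=np.stack([(u-P['cx'])/P['fx']*d,(v-P['cy'])/P['fy']*d,d],-1)
    return (c-P['t'])@P['R']
def rect(p):
    (c,(w,h),a)=cv2.minAreaRect(p.astype(np.float32))
    if w<h: w,h,a=h,w,a+90
    return np.round([*c,w,h,(a+90)%180-90],1)
def hue(im,lo,hi,s=120,v=50):
    return cv2.inRange(cv2.cvtColor(im,cv2.COLOR_RGB2HSV),(lo,s,v),(hi,255,255))>0
def big(m):
    n,l,st,_=cv2.connectedComponentsWithStats(m.astype(np.uint8));return l==1+np.argmax(st[1:,4])
def report(im,d,P):
    W=world(im,d,P);ok=d>0
    g=hue(im,45,75)&ok; g=big(g)
    print('pad',rect(W[g][:,:2]),'z',np.median(W[g][:,2]))
    for nm,lo,hi in(('blue',103,125),):
        b=hue(im,lo,hi)&ok&(W[...,0]>300)&(abs(W[...,1])<450)&(W[...,2]>-10)&(W[...,2]<400)
        b=big(b);p=W[b];zt=np.percentile(p[:,2],98)
        bar=p[p[:,2]>zt-8];tr=p[(p[:,2]<zt-35)]
        print(nm,'all',rect(p[:,:2]),'top',zt,'bar',rect(bar[:,:2]),len(bar),'med',np.median(bar,0).round(1),'tray',rect(tr[:,:2]))
        w=cv2.inRange(cv2.cvtColor(im,cv2.COLOR_RGB2HSV),(0,0,150),(179,60,255))>0
        c=p[:,:2].mean(0);q=W[w&ok&(np.hypot(W[...,0]-c[0],W[...,1]-c[1])<70)]
        if len(q):print('gear',np.median(q,0).round(1),rect(q[:,:2]))
E
python3 - <<'E'
from h import *
for n in("top","scene"):
    f=np.load(n+".npz");print(n);report(f['im'],f['d'],f)
E
```

```text
top
pad [470.  300.6 132.7 100.6 -25.8] z 4.524157098512568
blue all [603.5 -34.  165.  104.5  14.1] top 79.36127572774812 bar [587.  -34.  129.5  14.6  14. ] 255 med [586.7 -33.9  77.3] tray [603.5 -34.  165.  104.5  14.1]
gear [578.  -20.   15.1] [581.4 -18.1  51.8  31.4  15.2]
scene
pad [472.  301.2 131.8  98.2 -26.1] z 4.158565788347478
blue all [574.3 -46.6 166.8 114.5  13.9] top 78.48778285459876 bar [590.  -33.7 129.2  15.2  14.2] 307 med [593.3 -32.2  76.9] tray [574.3 -46.6 166.8 114.5  13.9]
gear [584.4 -23.2  14.4] [583.4 -28.1  53.5  47.9  40.8]
```

Request:
apply_moves:
  translation:
    - [-0.6, -0.5, 0]
    - [-0.6, -0.5, 0]
    - [-0.6, -0.5, 0]
    - [-0.6, -0.5, 0]
    - [-0.6, -0.5, 0]
    - [-0.6, -0.5, 0]
    - [-0.6, -0.5, 0]
    - [-0.6, -0.5, 0]
  turn: [0, 0, 0, 0, 0, 0, 0, 0]

```text
time: 1.1
position: [361.8, 284.9, 231.1]
ee_rot: [-0.354, -3.121, 0.0]
force: [0.8, 0.3, -0.6]
gripper_width: 1.001
grip_force: 0.0
```

Request:
apply_moves:
  translation:
    - [-0.6, -0.5, 0]
    - [-0.6, -0.5, 0]
    - [-0.6, -0.5, 0]
    - [-0.6, -0.5, 0]
    - [-0.6, -0.5, 0]
    - [-0.6, -0.5, 0]
    - [-0.6, -0.5, 0]
    - [-0.5, -0.5, 0]
  turn: [0, 0, 0, 0, 0, 0, 0, 0]

```text
time: 2.1
position: [583.2, -12.1, 230.9]
ee_rot: [-0.354, -3.121, 0.0]
force: [-0.3, 0.7, 0.6]
gripper_width: 1.001
grip_force: 0.0
```

Request:
apply_moves:
  translation:
    - [0, 0, 0]
    - [0, 0, 0]
    - [0, 0, 0]
    - [0, 0, 0]
    - [0, 0, 0]
    - [0, 0, 0]
    - [0, 0, 0]
  turn: [-0.9, -0.9, -0.9, -0.9, -0.9, -0.2, 0]
  hand: 0.2

```text
time: 2.98
position: [582.2, -10.6, 231.1]
ee_rot: [0.381, -3.118, -0.0]
force: [-0.9, 0.1, -0.2]
gripper_width: 0.602
grip_force: 0.0
```

```bash
cat >>h.py <<'E'
def delta(s,xyz,yaw):
    from scipy.spatial.transform import Rotation as Ro
    R=Ro.from_rotvec(s['ee_rot']).as_matrix()
    dy=(yaw-np.degrees(np.arctan2(R[1,0],R[0,0]))+90)%180-90
    D=np.array(xyz)-s['position']
    print('t',s['time'],'pos',s['position'].round(1),'z',R[:,2].round(3),'tool delta mm',(R.T@D).round(1),'norm',(R.T@D/60).round(3),'turn norm',round(np.radians(-dy)/.1,2),'F',s['force'].round(1),s['grip_force'],round(s['gripper_width'],3))
E
python3 - <<'E'
from h import *
from plant import ctrl
s=ctrl.observe();delta(s,[588.5,-34,50],14)
P=ctrl.camera_params('wrist');im,d=ctrl.capture('wrist');cv2.imwrite('pics/w1.png',im[:,:,::-1]);report(im,d,P)
E
```

```text
t 2.975 pos [582.2 -10.6 231.1] z [-0.001 -0.    -1.   ] tool delta mm [ -0.6 -24.2 181.1] norm [-0.01  -0.403  3.018] turn norm -0.01 F [-0.9  0.1 -0.2] 0.0 0.602
pad [483.4 296.9 108.9 102.4 -26. ] z 4.1908811483773745
blue all [606.2 -31.6 165.4 105.9  13.9] top 78.15969683741466 bar [587.9 -33.7 128.5  14.   14. ] 1463 med [583.3 -34.9  77.2] tray [606.2 -31.6 165.4 105.9  13.9]
gear [578.5 -18.9  14.5] [588.9 -27.8  59.8  48.5 -44.6]
```

View pics/w1.png

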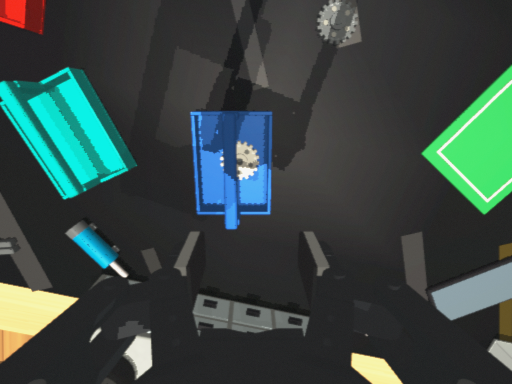

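Wrist view: the blue caddy is centred at about (231,160), with its bar vertical and the gear at (245,160). The fingers are at (190,250) and (315,250), aligned with the bar. The measurements agree with the top view.

Request:
apply_moves:
  translation:
    - [0, -0.2, 0]
    - [0, -0.2, 0]
    - [0, 0, 0.5]
    - [0, 0, 0.5]
    - [0, 0, 0.5]
    - [0, 0, 0.4]
    - [0, 0, 0.3]
    - [0, 0, 0]
  turn: [0, 0, 0, 0, 0, 0, 0, 0]

```text
time: 4.03
position: [587.2, -34.6, 97.9]
ee_rot: [0.381, -3.115, -0.001]
force: [-0.8, 0.0, 0.6]
gripper_width: 0.602
grip_force: 0.0
```

```bash
python3 - <<'E'
from h import *
from plant import ctrl
s=ctrl.observe();delta(s,[588.2,-33.8,50],14)
E
```

```text
t 4.025 pos [587.2 -34.6  97.9] z [-0.003  0.    -1.   ] tool delta mm [-1.3  0.5 47.9] norm [-0.022  0.009  0.799] turn norm -0.01 F [-0.8  0.   0.6] 0.0 0.602
```

Request:
apply_moves:
  translation:
    - [-0.02, 0, 0.2]
    - [0, 0, 0.2]
    - [0, 0, 0.2]
    - [0, 0, 0.15]
    - [0, 0, 0.05]
    - [0, 0, 0]
  turn: [0, 0, 0, 0, 0, 0]

```text
time: 4.78
position: [589.3, -33.7, 51.1]
ee_rot: [0.383, -3.118, -0.0]
force: [-0.3, 0.8, -0.8]
gripper_width: 0.602
grip_force: 0.0
```

Request:
apply_moves:
  translation:
    - [0, 0, 0]
    - [0, 0, 0]
    - [0, 0, 0]
    - [0, 0, 0]
    - [0, 0, 0]
    - [0, 0, 0]
    - [0, 0, 0]
    - [0, 0, 0]
  turn: [0, 0, 0, 0, 0, 0, 0, 0]
  hand: -1
  grip_force: 50

```text
time: 5.78
position: [589.6, -33.7, 51.7]
ee_rot: [-0.383, 3.118, -0.0]
force: [-0.4, 1.9, 5.2]
gripper_width: 0.147
grip_force: 50.7
```

```bash
python3 - <<'E'
from h import *
from plant import ctrl
s=ctrl.observe();delta(s,[588.2,-33.8,50],14);print(s['torque'])
im,d=ctrl.capture('scene');cv2.imwrite('pics/s2.png',im[100:300,100:366,::-1].repeat(2,0).repeat(2,1))
E
```

```text
t 5.775 pos [589.6 -33.7  51.7] z [ 0.001 -0.    -1.   ] tool delta mm [1.4 0.3 1.7] norm [0.024 0.004 0.028] turn norm -0.0 F [-0.4  1.9  5.2] 50.67566692829132 0.147
[ 0.08912408  0.07650213 -0.02424476]
```

View pics/s2.png

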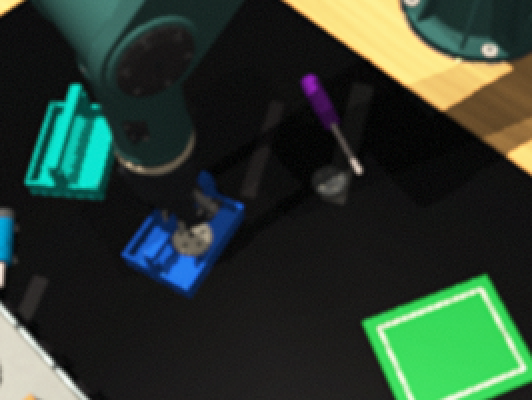

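The scene crop shows the fingers closed on the blue bar at about (200,205), and the opening matches the bar's width. Lifting gently.

Request:
apply_moves:
  translation:
    - [0, 0, -0.05]
    - [0, 0, -0.1]
    - [0, 0, -0.2]
    - [0, 0, -0.3]
    - [0, 0, -0.3]
    - [0, 0, -0.3]
    - [0, 0, -0.2]
    - [0, 0, -0.1]
  turn: [0, 0, 0, 0, 0, 0, 0, 0]

```text
time: 6.82
position: [589.8, -33.8, 145.6]
ee_rot: [-0.383, 3.117, -0.001]
force: [0.0, 0.0, -2.3]
gripper_width: 0.155
grip_force: 49.7
```

```bash
python3 - <<'E'
from h import *
from plant import ctrl
s=ctrl.observe();delta(s,[471,301,145],-26);print(s['torque'])
P=ctrl.camera_params('wrist');im,d=ctrl.capture('wrist');cv2.imwrite('pics/w3.png',im[:,:,::-1]);report(im,d,P)
E
```

```text
t 6.825 pos [589.8 -33.8 145.6] z [ 0.002 -0.    -1.   ] tool delta mm [3.430e+01 3.536e+02 3.000e-01] norm [5.720e-01 5.893e+00 5.000e-03] turn norm 6.98 F [ 0.   0.  -2.3] 49.68057453632355 0.155
[ 0.02110959 -0.02145499 -0.01933113]
pad [519.8 215.5  41.   19.2  27.9] z 3.9388792572812803
blue all [652.4 -18.6 261.2 169.2  14.1] top 172.16688652767908 bar [577.9 -38.2 101.1  53.4  36. ] 6192 med [568.4 -39.2 171.1] tray [652.4 -18.6 261.2 169.2  14.1]
gear [578.4 -17.7 108.3] [588.7 -37.2  75.8  57.2 -50.5]
```

View pics/w3.png

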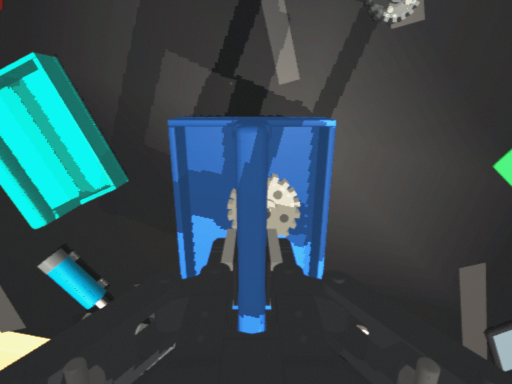

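The caddy hangs level with the gear inside at about (265,205). Carrying it smoothly to the pad.

Request:
apply_moves:
  translation:
    - [0, 0.1, 0]
    - [0, 0.2, 0]
    - [0, 0.3, 0]
    - [0.05, 0.35, 0]
    - [0.05, 0.4, 0]
    - [0.05, 0.4, 0]
    - [0.05, 0.4, 0]
    - [0.05, 0.4, 0]
  turn: [0, 0, 0, 0, 0, 0, 0, 0]

```text
time: 7.88
position: [536.5, 113.1, 144.2]
ee_rot: [0.384, -3.117, -0.0]
force: [0.3, -0.3, -3.8]
gripper_width: 0.15
grip_force: 49.6
```

Request:
apply_moves:
  translation:
    - [0.05, 0.4, 0]
    - [0.05, 0.4, 0]
    - [0.05, 0.4, 0]
    - [0.05, 0.4, 0]
    - [0.05, 0.4, 0]
    - [0.05, 0.4, 0]
    - [0.05, 0.35, 0]
    - [0, 0.25, 0]
  turn: [0, 0, 0, 0, 0, 0, 0, 0]

```text
time: 8.88
position: [472.3, 282.2, 144.2]
ee_rot: [0.385, -3.117, 0.0]
force: [-0.3, 0.6, -2.0]
gripper_width: 0.155
grip_force: 49.6
```

Request:
apply_moves:
  translation:
    - [0, 0.2, 0]
    - [0, 0.1, 0]
    - [0, 0, 0]
    - [0, 0, 0]
    - [0, 0, 0]
    - [0, 0, 0]
    - [0, 0, 0]
    - [0, 0, 0]
  turn: [0, 0.1, 0.3, 0.5, 0.7, 0.7, 0.7, 0.7]

```text
time: 9.88
position: [469.8, 297.4, 144.2]
ee_rot: [-0.204, -3.135, 0.001]
force: [0.1, -0.3, -2.8]
gripper_width: 0.154
grip_force: 49.6
```

Request:
apply_moves:
  translation:
    - [0, 0, 0]
    - [0, 0, 0]
    - [0, 0, 0]
    - [0, 0, 0]
    - [0, 0, 0]
    - [0, 0, 0]
    - [0, 0, 0]
    - [0, 0, 0]
  turn: [0.7, 0.7, 0.7, 0.5, 0.4, 0.2, 0.1, 0]

```text
time: 10.88
position: [469.6, 298.0, 144.3]
ee_rot: [0.71, 3.06, -0.0]
force: [-1.0, -0.1, -3.6]
gripper_width: 0.151
grip_force: 49.6
```

```bash
python3 - <<'E'
from h import *
from plant import ctrl
s=ctrl.observe();delta(s,[471,301,145],-26)
for n in('top','scene','wrist'):
    P=ctrl.camera_params(n);im,d=ctrl.capture(n);np.savez(n+'4.npz',im=im,d=d,**P)
    cv2.imwrite(f'pics/{n}4.png',im[:,:,::-1]);print(n)
    try: report(im,d,P)
    except Exception as e: print(e)
E
```

```text
t 10.875 pos [469.6 298.  144.3] z [-0. -0. -1.] tool delta mm [ 0.1  3.3 -0.7] norm [ 0.002  0.055 -0.012] turn norm -0.02 F [-1.  -0.1 -3.6] 49.60673689842224 0.151
top
pad [470.4 300.6 173.8 138.  -25.9] z 4.13469515150007
blue all [489.8 305.1 184.1 145.8 -14.6] top 171.50316544824852 bar [456.4 274.6 129.5  66.2 -25.6] 249 med [455.5 297.9 169.5] tray [495.1 315.8 163.8 154.1 -26.1]
gear [460.8 308.  106.8] [470.3 268.1 105.5 103.9 -52.9]
scene
pad [470.8 300.9 176.9 141.9 -26.1] z 3.7382489855319405
blue all [437.6 299.9 190.7 152.  -26.9] top 171.9364512654448 bar [504.1 312.1  86.8  63.1  81.2] 250 med [501.9 283.9 169.5] tray [434.3 292.7 190.4 137.1 -26.2]
gear [497.8 320.4   6. ] [495.6 289.8 109.8  90.9  63.9]
wrist
pad [405.7 334.4 138.1  23.2  63.8] z 4.391739029765718
blue all [527.6 270.  261.3 168.3 -26.2] top 170.84312807863765 bar [457.5 302.6 100.6  53.8  -4.1] 6182 med [449.7 308.5 169.8] tray [527.6 270.  261.3 168.3 -26.2]
gear [467.6 320.3 106.8] [449.7 315.1 113.7  90.1  63.9]
```

View pics/wrist4.png

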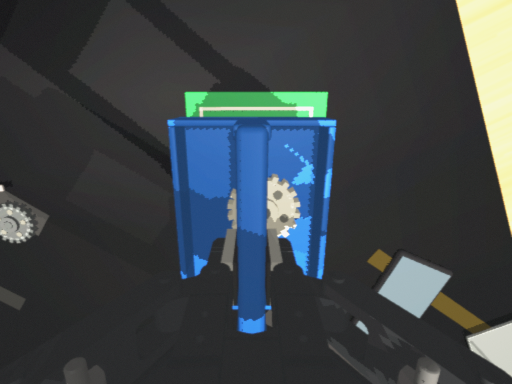

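The gear is still inside at about (265,205), and the pad edge is visible behind the tray. Next I check the caddy's actual centre relative to the TCP.

```bash
python3 - <<'E'
from h import *
a=np.radians(-26);e=np.array([np.cos(a),np.sin(a)]);n=np.array([-e[1],e[0]])
c=np.array([470.7,300.8]);tcp=np.array([469.6,298.])
print('tcp',(tcp-c)@e,(tcp-c)@n)
for k in('top','scene','wrist'):
    f=np.load(k+'4.npz');W=world(f['im'],f['d'],f);m=hue(f['im'],103,125,120,40)&(f['d']>0)
    p=W[m];q=np.c_[(p[:,:2]-c)@e,(p[:,:2]-c)@n,p[:,2]];q=q[(abs(q[:,0])<90)&(abs(q[:,1])<70)]
    b=q[(q[:,2]>164)&(q[:,2]<176)&(abs(q[:,1])<14)]
    r=q[(q[:,2]>118)&(q[:,2]<128)]
    for nm,s in(('bar',b),('rim',r)):
        if len(s)>5:print(k,nm,len(s),'u',np.percentile(s[:,0],[1,99]).round(1),'v',np.percentile(s[:,1],[1,99]).round(1),'z',np.median(s[:,2]).round(1))
    print(k,'zmin',np.percentile(q[q[:,2]>60][:,2],1))
E
```

```text
tcp 0.23876576008036854 -2.9988315911056485
top bar 232 u [-64.2  61.7] v [-11.    2.8] z 169.4
top rim 217 u [-66.5  63. ] v [-52.4  43.9] z 122.6
top zmin 93.97178531379622
scene bar 221 u [ 3.  65.2] v [-10.    3.8] z 169.3
scene rim 324 u [-63.8  65.6] v [-50.8  45.1] z 122.5
scene zmin 94.16328782715806
wrist bar 6063 u [-65.3  36.6] v [-9.3  4.2] z 169.8
wrist rim 3346 u [-66.  39.] v [-50.2  45.2] z 122.7
wrist zmin 95.79423980916114
```

Request:
apply_moves:
  translation:
    - [-0.01, 0.03, 0.05]
    - [0, 0.025, 0.15]
    - [0, 0, 0.25]
    - [0, 0, 0.3]
    - [0, 0, 0.25]
    - [0, 0, 0.2]
    - [0, 0, 0.1]
    - [0, 0, 0]
  turn: [0, 0, 0, 0, 0, 0, 0, 0]

```text
time: 12.02
position: [471.4, 300.8, 65.9]
ee_rot: [-0.71, -3.06, 0.001]
force: [-0.1, 1.6, -3.5]
gripper_width: 0.156
grip_force: 49.6
```

```bash
python3 - <<'E'
from h import *
from plant import ctrl
s=ctrl.observe();delta(s,[470.4,301,55.7],-26)
E
```

```text
t 12.025 pos [471.4 300.8  65.9] z [-0.001 -0.    -1.   ] tool delta mm [ 1.  -0.2 10.2] norm [ 0.017 -0.004  0.17 ] turn norm -0.02 F [-0.1  1.6 -3.5] 49.56912696361542 0.156
```

Request:
apply_moves:
  translation:
    - [0, 0, 0.04]
    - [0, 0, 0.04]
    - [0, 0, 0.03]
    - [0, 0, 0.015]
    - [0, 0, 0]
  turn: [0, 0, 0, 0, 0]

```text
time: 12.65
position: [471.5, 300.9, 58.8]
ee_rot: [-0.71, -3.06, 0.0]
force: [0.2, 0.2, -2.6]
gripper_width: 0.156
grip_force: 49.6
```

Request:
apply_moves:
  translation:
    - [0, 0, 0.015]
    - [0, 0, 0.01]
    - [0, 0, 0]
  turn: [0, 0, 0]

```text
time: 13.02
position: [471.5, 300.9, 57.2]
ee_rot: [-0.71, -3.06, 0.0]
force: [-0.7, 0.3, -2.6]
gripper_width: 0.155
grip_force: 49.6
```

Request:
apply_moves:
  translation:
    - [0, 0, 0.015]
    - [0, 0, 0]
  turn: [0, 0]

```text
time: 13.28
position: [471.5, 300.8, 56.3]
ee_rot: [-0.71, -3.06, 0.0]
force: [-0.2, 0.1, -2.3]
gripper_width: 0.153
grip_force: 49.6
```

Request:
apply_moves:
  translation:
    - [0, 0, 0.01]
    - [0, 0, 0]
  turn: [0, 0]

```text
time: 13.52
position: [471.6, 300.9, 55.8]
ee_rot: [0.71, 3.06, -0.0]
force: [0.3, 0.1, -2.8]
gripper_width: 0.155
grip_force: 49.6
```

Request:
apply_moves:
  translation:
    - [0, 0, 0.015]
    - [0, 0, 0]
  turn: [0, 0]

```text
time: 13.78
position: [471.6, 301.0, 55.7]
ee_rot: [0.71, 3.06, 0.0]
force: [-2.5, -1.7, 6.0]
gripper_width: 0.153
grip_force: 50.8
```

Request:
apply_moves:
  translation:
    - [0, 0, 0.01]
    - [0, 0, 0]
  turn: [0, 0]

```text
time: 14.02
position: [471.6, 301.0, 55.7]
ee_rot: [0.71, 3.06, 0.0]
force: [-3.2, -1.4, 11.1]
gripper_width: 0.15
grip_force: 51.6
```

It has touched down. I ease the pressure off, then release.

Request:
apply_moves:
  translation:
    - [0, 0, -0.015]
    - [0, 0, 0]
  turn: [0, 0]

```text
time: 14.28
position: [471.6, 301.0, 55.7]
ee_rot: [0.71, 3.06, 0.0]
force: [-2.5, -0.6, 7.2]
gripper_width: 0.154
grip_force: 50.9
```

Request:
apply_moves:
  translation:
    - [0, 0, 0]
    - [0, 0, 0]
    - [0, 0, 0]
    - [0, 0, 0]
    - [0, 0, 0]
    - [0, 0, 0]
    - [0, 0, 0]
    - [0, 0, 0]
  turn: [0, 0, 0, 0, 0, 0, 0, 0]
  hand: 0.2

```text
time: 15.28
position: [471.5, 300.9, 55.2]
ee_rot: [-0.71, -3.06, 0.0]
force: [-0.4, 0.0, -0.8]
gripper_width: 0.6
grip_force: 0.0
```

Request:
apply_moves:
  translation:
    - [0, 0, -0.1]
    - [0, 0, -0.2]
    - [0, 0, -0.4]
    - [0, 0, -0.5]
    - [0, 0, -0.5]
    - [0, 0, -0.5]
    - [0, 0, -0.3]
    - [0, 0, 0]
  turn: [0, 0, 0, 0, 0, 0, 0, 0]

```text
time: 16.27
position: [472.7, 301.5, 207.5]
ee_rot: [0.709, 3.057, 0.004]
force: [-0.1, -0.4, -0.6]
gripper_width: 0.597
grip_force: 0.0
```

```bash
python3 - <<'E'
from h import *
from plant import ctrl
s=ctrl.observe();delta(s,[471,301,200],-26)
a=np.radians(-26);e=np.array([np.cos(a),np.sin(a)]);n=np.array([-e[1],e[0]]);c=np.array([470.7,300.8])
for k in('top','scene','wrist'):
    P=ctrl.camera_params(k);f,d=ctrl.capture(k);cv2.imwrite(f'pics/{k}5.png',f[:,:,::-1])
    W=world(f,d,P);m=hue(f,103,125,120,40)&(d>0)
    p=W[m];q=np.c_[(p[:,:2]-c)@e,(p[:,:2]-c)@n,p[:,2]];q=q[(abs(q[:,0])<90)&(abs(q[:,1])<70)]
    for nm,l,h in(('bar',75,87),('rim',28,38)):
        r=q[(q[:,2]>l)&(q[:,2]<h)]
        if len(r)>9:print(k,nm,len(r),'u',np.percentile(r[:,0],[1,99]).round(1),'v',np.percentile(r[:,1],[1,99]).round(1),'z',np.median(r[:,2]).round(1),'rect',rect(r[:,:2]))
    g=hue(f,45,75)&(d>0);print('pad',rect(W[g&(abs(W[...,2])<12)&(np.hypot(W[...,0]-471,W[...,1]-301)<130)][:,:2]))
E
```

```text
t 16.275 pos [472.7 301.5 207.5] z [ 0.004  0.002 -1.   ] tool delta mm [ 1.3 -1.2  7.5] norm [ 0.022 -0.02   0.125] turn norm -0.02 F [-0.1 -0.4 -0.6] 0.0 0.597
top bar 305 u [-64.7  59. ] v [-7.8  6.4] z 80.9 rect [ -2.2  -0.4 127.4  15.    0.4]
top rim 223 u [-65.5  62.3] v [-48.7  45.5] z 33.5 rect [ -0.9  -1.3 130.   95.5   0.4]
pad [470.3 300.8 173.6 139.1 -25.8]
scene bar 314 u [-38.8  65.4] v [-6.4  7.7] z 80.7 rect [ 11.3   0.6 109.9  14.5   0.2]
scene rim 341 u [-62.4  66.4] v [-46.6  48.4] z 33.5 rect [  1.8   0.7 129.8  95.5  -0.2]
pad [470.2 300.7 177.5 142.8 -26.2]
wrist bar 1724 u [-63.9  61.4] v [-5.9  7.7] z 81.2 rect [ -0.6   0.8 128.3  13.6  -0.3]
wrist rim 1252 u [-65.1  62.9] v [-46.2  47.7] z 34.1 rect [-1.000e+00  7.000e-01  1.283e+02  9.470e+01 -1.000e-01]
pad [471.9 302.  170.6 138.9 -25.8]
```

View pics/wrist5.png

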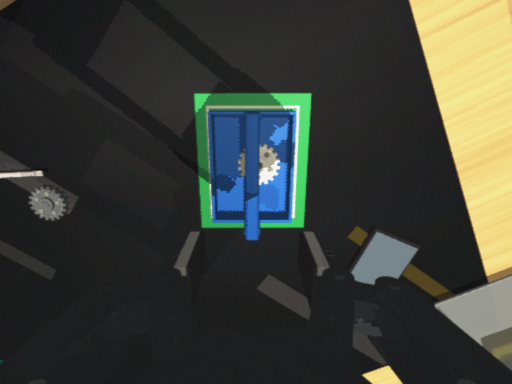

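The caddy sits squarely within the white outline, centred at about (252,165), with the gear inside at (262,163). It is within about 1 mm and 0.3° of centre, and the gripper is clear.

```bash
python3 -c "
from plant import ctrl
print(ctrl.finish_job())"
```

```text
the job is handed in; nothing more can be done
None
```

The blue caddy, with the gear still inside, is set down and released in the middle of the green pad, about 1 mm off centre and squared to within 0.3° by camera measurement; I never moved the arm near the red caddy, and the job is handed in at about 16 s.

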